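# Release the eccentric stop and push the specimen carriage home in the height gauge

### The arm

A 6-joint arm with a two-finger parallel gripper is mounted at the origin on the work surface. World frame = base frame: x ahead of the robot, y to its left, z up, the work surface at z = 0. Lengths are in mm, angles in degrees, forces in N, time in s.
With the tool pointing down it reaches from about 425 to 950 mm from the base axis. Payload 14.7 kg.
Tool frame: the origin (TCP) lies at the very end of the fingers, on their centre line; the grasp point (between the pads) lies tcp_to_grasp behind it (tcp_to_grasp is the distance from the TCP to the grasp point, in mm); z points along the fingers, x is the direction in which the jaws open and shut, and the axes are right-handed (so a half turn about z gives the same grasp; the last joint's range is limited). The gripper opens to 85 mm and grips with 20 to 120 N. Pads are 22 mm wide; open, the fingers measure 114 mm over their backs; the gripper's body (76 mm by 85 mm) begins 54 mm behind the grasp point. The pads swing forward as they close: fully open they stand 13 mm farther back than shut.
Start: joints at [71.413, 27.513, 91.461, -0, 61.026, -2.67], TCP at [178.232, 625.08, 231.297] pointing down, gripper open.
Joint ranges: [-157.49, 157.49], [-46.99, 117.5], [13.45, 153.17], [-89.5, 269.5], [5.16, 153.95], [-167.48, 167.48]. Speed limits (degrees/s): [108.29, 108.29, 136.94, 172.46, 172.46, 172.46].

### API

Orientations are given as [roll, pitch, yaw] about the fixed x, y, z axes, in that order (R = Rz(yaw) Ry(pitch) Rx(roll)).
In Python, from rig import sense, read_camera, camera_info, finish_job, tcp_to_grasp gives the robot as it stands. The module is installed in compiled form; this text tells all that it offers.
- The arm moves only by the tool step_arm, never from a script. Its argument "commands" is a list of rows, each a list of 7 numbers: the opening in per cent of the stroke, from 0 (shut) to 100 (fully open), then the shift along the tool's x, y, z in mm, then the turn, a rotation vector about the tool's x, y, z in rad. In form: [[jaw, x, y, z, rx, ry, rz], ...]. A call has 1 to 12 rows; each row is the pose to reach, as a shift and turn from the pose measured when the call began, along the tool's axes at that moment; what a row does not reach only later rows make up. A row lasts 1/8 s, in which the tool goes at most 62.5 mm and 10.7 degrees, less where a joint would pass 70% of its speed; a pose out of reach is approached as far as the arm can. A call with a gripper value outside its range is refused whole. The fingers move at their own pace and stop on an object; "newtons" is the grip in N (left out, the last holds). Time passes only in rows, so rows that repeat a pose let the fingers close. It gives the time, the measured TCP pose, the force and the opening at its end, in the units of the state.
- sense(): the state, without advancing time (a new reading comes with each control period).
- read_camera(name): name is "scene" or "top" or "wrist"; returns (picture, depth): 384x512x3 uint8, red, green, blue; 384x512 float32, mm along the optical axis (not along the pixel's ray), 0 where there is no reading.
- camera_info(name): a dict with "K" (3x3 intrinsics, pixels), "R" (3x3) and "t" (3): a world point X has camera coordinates R X + t. Camera axes: x right, y down, z forward; pixel columns grow to the right and rows downward; lengths in mm; the calibration is good to about 2 mm. A picture is of the moment at which its call begins: read the wrist's pose just before it. camera_info takes no time and is no camera call; for the wrist camera it gives the pose at the moment of the call.
- finish_job(): hands the job in, once; it reports no verdict.
The state is a dict: "time_s": time; "q": joint angles; "dq": joint speeds; "effort": joint torques, N m; "tcp_pos": TCP position; "ee_rot": TCP orientation; "contact_force": force on the tool from outside, world axes, zero at the start; "ft_torque": the same for the moment, N m; "width": finger opening in mm.
Only numpy, scipy, OpenCV 4.12 (cv2) and the standard library are available. Lean on these libraries where they do the work, as an engineer would, in place of code of your own. Each camera call takes 0.05 s, during which the arm holds its last target. There are 200 camera calls.

### The job

On the specimen height gauge, an eccentric cam holds the carriage back in its loading position. With the fingertips, push the cam's lever round clockwise (seen from above) until it rests at its stop pin with the cam at its low point, and only then push the carriage gently forward by its rear plate until it is fully home against its end stops, with the specimen between the two sensor heads; then leave it. Only push: grip and lift nothing, keep the specimen holder sitting in its seat on the carriage, and leave the other things on the bench where they are.

Things in the scene. Friction and masses are not known exactly. Their poses are not given: they have to be found in the camera images.
- gauge: specimen height gauge, fixed to the bench: dark base plate 300 x 210 x 12 mm with a white carriage on two rails (tops 22 mm above the bench), two sensor heads, and a steel eccentric cam with a lever ahead of the carriage. Origin at the centre of the plate's underside. x is the carriage's forward direction (from its rear plate towards the cam), y to the left of that, z up
- carriage (a joint): how far the carriage has slid forward, m: 0 at the loading position where it starts, 0.036 fully home on its rubber-tipped end stops. Moves at a push of about 2 N, no spring, stays where it is left. With the cam near its high point the follower roller on its nose meets the cam after 2 to 7 mm; it gets home only with the cam at its low point
- push_face (a point): middle of the flat rear face of the carriage's rear plate, the face to push on, 53 mm above the bench, at x = -95 mm in the gauge's frame at the start; moves with the carriage. The plate is 80 mm wide (along the gauge's y), 12 mm thick, 30 to 70 mm above the bench; the face looks along the gauge's -x. Behind it are only the low rails and base plate, for 55 mm
- cam (a joint): angle of the cam with its lever, rad, growing clockwise seen from above. 0: cam's high point towards the carriage, lever along the gauge's +y. 3.14: low point, lever along the gauge's -y at its stop pin. Starts between -0.15 and 0.6, turns from -0.25 to 3.14 (lever sweeping past the gauge's +x), friction about 0.13 N m, no spring, stays where it is left
- cam_pivot (a point): vertical pivot axis of the cam, 43 mm above the bench (mid-height of the lever bar), at x = 60, y = 0 mm in the gauge's frame. The cam is a round steel disc of 28 mm radius, its centre 18 mm off the pivot, its top 28 mm above the bench; on the pivot stands a hub of 11 mm radius, its top 57 mm above the bench
- lever_mid (a point): point on the centre line of the straight, flat lever bar, 47 mm out from the pivot, 43 mm above the bench; turns with the lever. The bar is 10 mm wide and 16 mm tall (35 to 51 mm above the bench) and reaches from the hub to 78 mm from the pivot. Pushing here takes about 3 N
- lever_grip (a point): middle of the upright aluminium handle grip on the lever's end, 70 mm out from the pivot, 68 mm above the bench; 16 mm thick, standing from 51 to 85 mm above the bench; turns with the lever
- stop_pin (a point): top of the upright pin with a rubber sleeve, 8 mm thick, against which the lever comes to rest at the cam's low point, 52 mm above the bench, at x = 51, y = -52 mm in the gauge's frame
- head_left (a point): top centre of the left black sensor head, a fixed block 30 x 30 mm, 74 mm above the bench, at x = -25, y = 83 mm in the gauge's frame; the right one is alike at y = -83 mm
- end_stop (a point): top centre of the left of the carriage's two fixed end stops, 10 x 10 mm blocks with rubber faces, 36 mm above the bench, at x = -34, y = 46 mm in the gauge's frame (the other at y = -46 mm); lugs on the carriage's sides meet them
- seat (a point): centre of the specimen holder's seat on the carriage's top face, 36 mm above the bench, inside four locating pins 7 mm tall; 42 mm ahead of push_face; moves with the carriage
- holder_mid (a point): middle of the puck of the loose specimen holder that stands in the seat, 6 mm above the seat; puck 32 mm across, 12 mm tall, with a 12.7 mm stub on top (18 mm in all), 50 g; rides along with the carriage
- spare_holder: a second, loose specimen holder (aluminium puck 32 mm across, 12 mm tall, with a 12.7 mm stub on top, 18 mm in all) standing on the rear left corner of the gauge's base plate; origin at the centre of its underside
- tape_roll: roll of black carbon tape lying flat on the bench to the right of the gauge (seen along its forward direction), 72 mm across, 19 mm tall; origin at the centre of its underside
- stub_box: low clear-lidded box of stubs, 85 x 60 x 28 mm, on the bench to the right of the gauge; origin at the centre of its underside
- tweezers: steel tweezers, about 125 mm long and 8 mm tall, lying on the bench to the left of the gauge; origin about the middle of their length, on the bench
- marker: black marker pen, 135 mm long and 13 mm thick, lying on the bench left of the tweezers; origin about its middle, on the bench
- solvent: white solvent bottle, 64 mm across and 150 mm tall, well to the robot's right; origin at the centre of its underside
- beaker: glass beaker, 70 mm across and 85 mm tall, well to the robot's right; origin at the centre of its underside

How it is judged (in metres and radians):
On the way, in this order (a step that is already met when the one before it is completed fails the run):
1. the cam is turned to its low point while the carriage is still back in its loading position (value of joint cam above 2.85 rad and value of joint carriage below 0.012 m), for 0.2 s.
2. the carriage is pushed fully home (value of joint carriage above 0.0335 m and value of joint cam above 2.85 rad), for 0.2 s.
At the end, for the whole second after the job is handed in: The cam lever is within 0.29 rad (17 degrees) of its stop at the low point, the carriage is within 2.5 mm of its end stops and at rest, and the specimen holder sits upright in its seat on the carriage (all of step 2 and velocity of joint carriage below 0.005 m/s and distance between holder_mid and seat below 0.01 m and angle between holder_mid's own z axis and vertical below 0.1 rad); the robot touches nothing.
It fails at once if the carriage is driven forward by more than 12 mm while the cam is not at its low point (value of joint carriage above 0.012 m and value of joint cam below 2.75 rad).
It fails at once if the specimen holder leaves its seat (lifted, carried or knocked out) (distance between holder_mid and seat above 0.012 m or angle between holder_mid's own z axis and vertical above 0.35 rad).
It fails at once if the carriage, or the cam with its lever, is gripped hard or rammed (more than 100 N) (contact force between any of the arm, the fingers and gauge above 100 N).
It fails at once if one of the other things on the bench is moved by more than 25 mm (distance of any of spare_holder, tape_roll, stub_box, tweezers, marker, solvent, beaker from where it was at the start of the episode above 0.025 m).
It also fails if it takes over 54 s, if anything falls off the work surface, if the arm or the gripper's body presses on something with over 40 N, if the wrist force passes 120 N, or if a joint passes its speed limit or range.

## Working session

There is one attempt and no reset: what is moved stays moved. The work goes in short steps, Python scripts to look and compute and a tool call to move; the robot and the scene stay as the last step left them, time stands still between calls to the robot, and variables do not carry over. Pictures are saved under pics/ and viewed, about 8 in all and at most 12, crops included, and the job is handed in when it is done.

Besides the shell and the picture viewer there is one more tool, called as name([rows], argument=value, ...), one row to a line, values as JSON. step_arm: Moves the arm, as the interface text tells. Its arguments: {"type":"object","properties":{"commands":{"type":"array"},"newtons":{"type":"number"}},"required":["commands"]}

```bash
mkdir -p pics; python3 - <<'E'
from rig import *
import cv2,numpy as np
print(sense(),tcp_to_grasp)
for n in("top","scene"):
    p,d=read_camera(n);cv2.imwrite(f"pics/{n}0.png",p[:,:,::-1]);np.savez(f"{n}0.npz",p=p,d=d)
    c=camera_info(n);print(n,c)
E
```

```text
{'time_s': 0.0, 'q': array([ 7.14135283e+01,  2.75497471e+01,  9.14948106e+01,  1.70153123e-03,
        6.10258625e+01, -2.66931091e+00]), 'dq': array([-0.0621739 , -0.013957  ,  0.0485218 ,  0.01062004,  0.0084888 ,
       -0.03509302]), 'effort': array([ 2.41266403e-03, -9.50615788e+01, -4.30214810e+01,  8.98748544e-05,
        1.16190649e-02, -1.57575380e-05]), 'tcp_pos': array([178.08934603, 624.68883692, 230.66671812]), 'ee_rot': array([-1.79995234e+02,  7.02744845e-02,  7.40820170e+01]), 'contact_force': array([ 0.18753673, -0.37049674,  0.26530984]), 'ft_torque': array([0.00823883, 0.01400921, 0.00326979]), 'width': 85.42763212837515} 18.700000000000003
top {'K': array([[399.24776394,   0.        , 256.44839284],
       [  0.        , 399.24776394, 186.88751153],
       [  0.        ,   0.        ,   1.        ]]), 'R': array([[ 0.01252908, -0.99976701,  0.01757713],
       [-0.98706475, -0.0151759 , -0.15960225],
       [ 0.15983181, -0.01535009, -0.98702491]]), 't': array([-163.54877717,  566.37865084, 1132.93879619])}
scene {'K': array([[472.05084938,   0.        , 257.38899297],
       [  0.        , 472.05084938, 194.92978082],
       [  0.        ,   0.        ,   1.        ]]), 'R': array([[-0.17312474,  0.98488155,  0.00601338],
       [ 0.85419159,  0.15318556, -0.49688119],
       [-0.49029028, -0.08088585, -0.86779774]]), 't': array([ 263.5017364 , -433.41395072, 1662.96420701])}
```

View pics/top0.png

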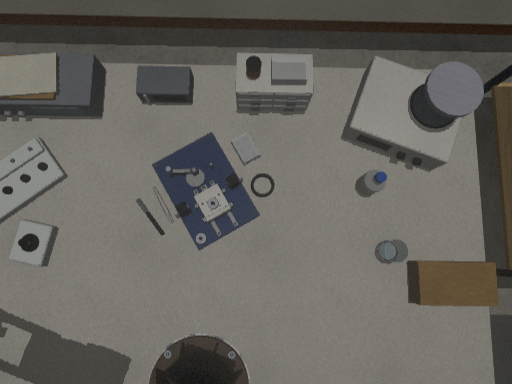

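View pics/scene0.png

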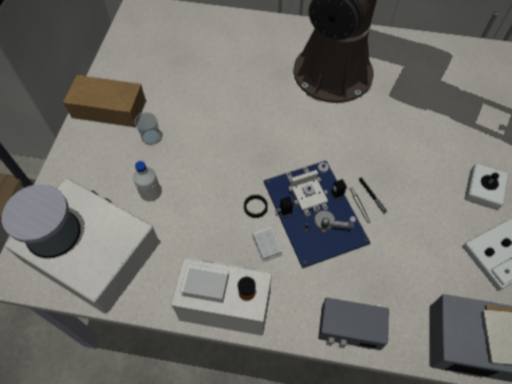

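```bash
cat > h.py <<'E'
import cv2,numpy as np
def ray(c,u,v,z):
    K,R,t=c["K"],c["R"],c["t"]
    d=R.T@np.linalg.solve(K,[u,v,1.]);o=-R.T@t
    return o+d*(z-o[2])/d[2]
def proj(c,X):
    p=c["K"]@(c["R"]@np.asarray(X,float)+c["t"]);return p[:2]/p[2]
E
python3 - <<'E'
from h import *
from rig import camera_info
for n in("top","scene"):
    p=np.load(n+"0.npz")["p"];c=camera_info(n)
    hsv=cv2.cvtColor(p,cv2.COLOR_RGB2HSV)
    m=cv2.inRange(hsv,(100,80,20),(130,255,200))
    m=cv2.morphologyEx(m,cv2.MORPH_CLOSE,np.ones((9,9)))
    cs=cv2.findContours(m,cv2.RETR_EXTERNAL,cv2.CHAIN_APPROX_NONE)[0]
    k=max(cs,key=cv2.contourArea)[:,0]
    W=np.array([ray(c,u,v,12)[:2] for u,v in k],np.float32)
    r=cv2.minAreaRect(W);print(n,r,cv2.boxPoints(r).round(0).tolist())
    x0,y0=k.min(0)-15;x1,y1=k.max(0)+15
    cr=p[y0:y1,x0:x1];print(x0,y0,cr.shape)
    cv2.imwrite(f"pics/{n}_c.png",cv2.resize(cr,None,fx=4,fy=4,interpolation=cv2.INTER_CUBIC)[:,:,::-1])
E
```

```text
top ((564.2459716796875, -0.1731719970703125), (294.990234375, 206.04689025878906), 30.716182708740234) [[385.0, 13.0], [490.0, -164.0], [744.0, -13.0], [638.0, 164.0]]
140 118 (138, 127, 3)
scene ((567.9515380859375, 0.815032958984375), (293.7347106933594, 204.5882110595703), 30.77218246459961) [[389.0, 14.0], [494.0, -162.0], [746.0, -12.0], [642.0, 164.0]]
250 149 (132, 133, 3)
```

View pics/top_c.png

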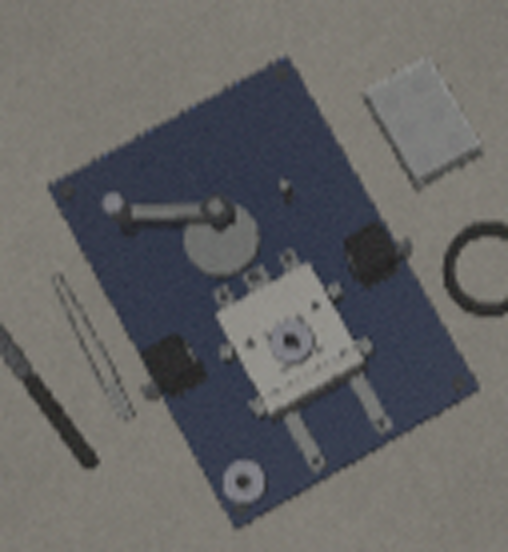

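```bash
python3 - <<'E'
from h import *
from rig import camera_info
c=camera_info("top")
a=np.radians(30.74);G=np.array([[np.cos(a),-np.sin(a)],[np.sin(a),np.cos(a)]]);o=np.array([566,.3])
for n,u,v,z in(("hub",217,206,57),("grip",112,203,85),("pin",286,186,52),("headL",173,360,74),("headR",370,250,74),("holder",291,340,54),("spare",244,481,30)):
    w=ray(c,u/4+140-.4,v/4+118-.4,z)[:2];print(n,w.round(1),(G.T@(w-o)).round(1))
E
```

```text
hub [617.2  29.4] [58.8 -1.1]
grip [612.4 100.5] [91.1 62.4]
pin [634.1 -20.3] [ 48.  -52.5]
headL [501.1  54. ] [-28.3  79.3]
headR [583.  -84.6] [-28.7 -81.6]
holder [519.1 -27.6] [-54.6  -0.1]
spare [417.6   5.9] [-124.7   80.7]
```

The top crop shows the gauge with the lever pointing up‑left (grip top at crop 112,203; hub at 217,206), and the pin, heads and holder all land within about 4 mm of their nominal gauge positions. The gauge origin is near (566, 0), yaw 30.7°, and the cam is at about 0.46 rad.

```bash
cat >> h.py <<'E'
A=30.74;a=np.radians(A);G=np.array([[np.cos(a),-np.sin(a)],[np.sin(a),np.cos(a)]]);O=np.array([567,.3])
def rows(s,T):
    "T: list of gauge x,y, world z, world yaw -> rows"
    from scipy.spatial.transform import Rotation as Ro
    R=Ro.from_euler("xyz",s["ee_rot"],degrees=True)
    for x,y,z,w in T:
        p=np.r_[O+G@[x,y],z]
        d=R.inv().apply(p-s["tcp_pos"]);r=(R.inv()*Ro.from_euler("xyz",[180,0,w],degrees=True)).as_rotvec()
        print(p.round(0),d.round(1).tolist(),r.round(3).tolist())
def gpos(s):
    p=s["tcp_pos"];return (G.T@(p[:2]-O)).round(1),p[2].round(1),s["ee_rot"].round(1),s["contact_force"].round(1),s["q"].round(0),s["time_s"]
E
python3 -c "
from h import *;from rig import sense
rows(sense(),[(52,52,120,4.5)])"
```

```text
[585.  72. 120.] [-420.2, 543.1, 111.2] [0.001, 0.001, 1.214]
```

step_arm([
  [0,-38,49,10,0,0,0.11],
  [0,-76,98,10,0,0,0.22],
  [0,-114,147,10,0,0,0.33],
  [0,-152,196,10,0,0,0.44],
  [0,-190,245,10,0,0,0.55],
  [0,-228,294,10,0,0,0.66],
  [0,-266,343,10,0,0,0.77],
  [0,-304,392,10,0,0,0.88],
  [0,-342,441,10,0,0,0.99],
  [0,-380,490,30,0,0,1.1],
  [0,-420,543,50,0,0,1.214],
  [0,-420,543,80,0,0,1.214],
])

```text
time_s: 1.6
tcp_pos: [587.9, 68.7, 151.0]
ee_rot: [179.9, -0.1, 4.2]
contact_force: [-0.6, 0.3, -0.6]
width: 0.2
```

```bash
python3 - <<'E'
from h import *
from rig import *
s=sense();print(gpos(s),s["width"]);rows(s,[(52,52,105,4.5),(52,52,40,4.5)])
c=camera_info("wrist");p,d=read_camera("wrist")
for u in [(60,0,57),(60,0,43)]:pass
q=p[:,:,::-1].copy()
def pt(x,y,z,col):
    g=O+G@[x,y];uv=proj(c,[g[0],g[1],z]);cv2.circle(q,tuple(int(v) for v in uv.round()),4,col,1)
pt(60,0,57,(0,0,255));pt(51,-52,52,(0,255,0));pt(60+70*np.sin(.46),70*np.cos(.46),85,(255,0,255));pt(-25,83,74,(0,255,255));pt(52,52,40,(255,255,0))
cv2.imwrite("pics/w1.png",q)
E
```

```text
(array([52.9, 48.1]), np.float64(151.0), array([ 1.799e+02, -1.000e-01,  4.200e+00]), array([-0.6,  0.3, -0.6]), array([  4.,  28., 104.,  -0.,  48.,  -0.]), 1.6) 0.21132966890611474
[585.  72. 105.] [-2.7, -3.1, 46.0] [0.001, -0.002, -0.005]
[585.  72.  40.] [-2.8, -3.2, 111.0] [0.001, -0.002, -0.005]
```

View pics/w1.png

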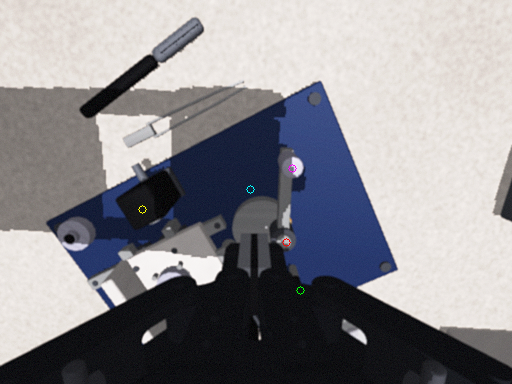

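Hub (286,241) and grip (291,168) fall right under the predicted markers. The fingers stand left of the lever, so I descend there.

step_arm([
  [0,-3,-2,40,0,0,0],
  [0,-3,-2,75,0,0,0],
  [0,-3,-2,95,0,0,0],
  [0,-3,-2,109,0,0,0],
  [0,-3,-2,109,0,0,0],
])

```text
time_s: 2.28
tcp_pos: [580.6, 70.9, 37.0]
ee_rot: [179.9, 0.3, 4.4]
contact_force: [-0.3, 0.0, -0.4]
width: 0.2
```

```bash
cat > arc.py <<'E'
import sys
from h import *
from rig import sense
s=sense();print(gpos(s))
p=(G.T@(s["tcp_pos"][:2]-O))-[60,0]
# contact angle estimate: finger centre offset off mm behind bar line
off=19.5;r=np.hypot(*p);print("r",r,"theta est",np.arctan2(p[0],p[1])+np.arcsin(off/r))
th0,th1,n=map(float,sys.argv[1:4]);rad=41
T=[]
for th in np.linspace(th0,th1,int(n)+1)[1:]:
    u=np.array([np.sin(th),np.cos(th)]);m=np.array([np.cos(th),-np.sin(th)])
    q=np.array([60,0])+rad*u-off*m
    T.append((q[0],q[1],41,A-np.degrees(th)))
rows(s,T)
E
python3 arc.py 0.3 1.5 12
```

```text
(array([47.8, 53.7]), np.float64(37.0), array([179.9,   0.3,   4.4]), array([-0.3,  0. , -0.4]), array([  4.,  37., 108.,  -0.,  35.,  -0.]), 2.275)
r 55.06594681814195 theta est 0.13881903271121357
[594.  69.  41.] [12.8, 3.0, -4.0] [0.001, 0.005, -0.06]
[598.  71.  41.] [16.9, 1.0, -4.1] [0.001, 0.005, 0.04]
[602.  73.  41.] [21.1, -0.6, -4.1] [0.002, 0.005, 0.14]
[606.  75.  41.] [25.5, -1.8, -4.1] [0.002, 0.005, 0.24]
[610.  76.  41.] [30.0, -2.5, -4.1] [0.002, 0.005, 0.34]
[615.  76.  41.] [34.6, -2.7, -4.2] [0.002, 0.005, 0.44]
[619.  76.  41.] [39.1, -2.5, -4.2] [0.003, 0.005, 0.54]
[624.  76.  41.] [43.6, -1.8, -4.2] [0.003, 0.005, 0.64]
[628.  75.  41.] [48.0, -0.7, -4.2] [0.003, 0.005, 0.74]
[633.  74.  41.] [52.3, 0.8, -4.3] [0.003, 0.005, 0.84]
[637.  72.  41.] [56.3, 2.8, -4.3] [0.004, 0.004, 0.94]
[641.  70.  41.] [60.2, 5.1, -4.3] [0.004, 0.004, 1.04]
```

step_arm([
  [0,13,3,-4,0,0,-0.03],
  [0,17,1,-4,0,0,0.04],
  [0,21,-0.6,-4,0,0,0.14],
  [0,25.5,-1.8,-4,0,0,0.24],
  [0,30,-2.5,-4,0,0,0.34],
  [0,34.6,-2.7,-4,0,0,0.44],
  [0,39,-2.5,-4,0,0,0.54],
  [0,43.6,-1.8,-4,0,0,0.64],
  [0,48,-0.7,-4,0,0,0.74],
  [0,52.3,0.8,-4,0,0,0.84],
  [0,56.3,2.8,-4,0,0,0.94],
  [0,60.2,5.1,-4,0,0,1.04],
])

```text
time_s: 3.78
tcp_pos: [641.9, 70.4, 42.1]
ee_rot: [179.7, 0.1, -55.3]
contact_force: [-3.0, 0.6, 1.0]
width: -0.2
```

```bash
python3 arc.py 1.5 2.7 12;  python3 - <<'E'
from rig import *
import cv2
p,d=read_camera("top");cv2.imwrite("pics/t2.png",cv2.resize(p[110:260,130:280],None,fx=4,fy=4)[:,:,::-1])
E
```

```text
(array([100.2,  21.9]), np.float64(42.1), array([ 1.797e+02,  1.000e-01, -5.530e+01]), array([-3. ,  0.6,  1. ]), array([  4.,  40., 100.,  -0.,  41.,  59.]), 3.775)
r 45.82807108023119 theta est 1.5111813408203225
[645.  68.  41.] [3.7, -1.1, 1.1] [0.005, 0.001, 0.098]
[648.  65.  41.] [8.1, -2.4, 1.1] [0.005, 0.001, 0.198]
[652.  62.  41.] [12.5, -3.3, 1.0] [0.005, 0.001, 0.298]
[655.  58.  41.] [17.0, -3.7, 1.0] [0.005, 0.001, 0.398]
[657.  55.  41.] [21.6, -3.7, 1.0] [0.005, 0.0, 0.498]
[659.  51.  41.] [26.1, -3.2, 1.0] [0.005, 0.0, 0.598]
[661.  47.  41.] [30.5, -2.3, 1.0] [0.005, -0.0, 0.698]
[663.  42.  41.] [34.9, -1.0, 1.0] [0.005, -0.001, 0.798]
[663.  38.  41.] [39.0, 0.8, 1.0] [0.005, -0.001, 0.898]
[664.  33.  41.] [43.0, 3.0, 1.0] [0.005, -0.001, 0.998]
[664.  29.  41.] [46.7, 5.6, 1.0] [0.005, -0.001, 1.098]
[663.  24.  41.] [50.2, 8.5, 1.0] [0.005, -0.002, 1.198]
```

View pics/t2.png

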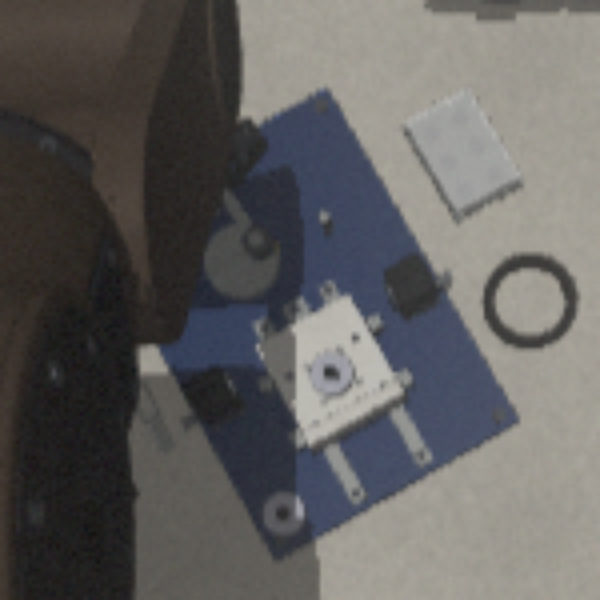

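The lever now points up‑left from the hub (258,240), roughly forward, with a 3 N push and the carriage unmoved. Continuing the arc.

step_arm([
  [0,4,-1,1,0,0,0.1],
  [0,8,-2.4,1,0,0,0.2],
  [0,12.5,-3.3,1,0,0,0.3],
  [0,17,-3.7,1,0,0,0.4],
  [0,21.5,-3.7,1,0,0,0.5],
  [0,26,-3.2,1,0,0,0.6],
  [0,30.5,-2.3,1,0,0,0.7],
  [0,35,-1,1,0,0,0.8],
  [0,39,0.8,1,0,0,0.9],
  [0,43,3,1,0,0,1.0],
  [0,46.7,5.6,1,0,0,1.1],
  [0,50,8.5,1,0,0,1.2],
])

```text
time_s: 5.32
tcp_pos: [665.3, 24.2, 42.4]
ee_rot: [180.0, -0.1, -124.4]
contact_force: [0.5, 3.1, -0.9]
width: -0.1
```

```bash
python3 arc.py 2.7 3.2 5
```

```text
(array([ 96.6, -29.7]), np.float64(42.4), array([ 1.800e+02, -1.000e-01, -1.244e+02]), array([ 0.5,  3.1, -0.9]), array([ -0.,  41.,  97.,  -0.,  42., 124.]), 5.325)
r 47.18554881796612 theta est 2.678281821462835
[663.  20.  41.] [5.1, -0.3, 1.4] [0.001, -0.002, 0.092]
[661.  15.  41.] [9.4, -1.6, 1.4] [0.001, -0.002, 0.192]
[659.  11.  41.] [13.9, -2.5, 1.5] [0.0, -0.002, 0.292]
[657.   7.  41.] [18.4, -3.0, 1.5] [0.0, -0.002, 0.392]
[655.   4.  41.] [22.9, -3.0, 1.5] [0.0, -0.002, 0.492]
```

step_arm([
  [0,5,-0.3,1,0,0,0.09],
  [0,9.4,-1.6,1,0,0,0.19],
  [0,13.9,-2.5,1,0,0,0.29],
  [0,16.5,-3,1,0,0,0.35],
  [0,18,-3,1,0,0,0.39],
])

```text
time_s: 5.95
tcp_pos: [659.6, 7.4, 43.0]
ee_rot: [-179.9, 0.0, -146.7]
contact_force: [2.2, 0.1, -0.2]
width: 0.3
```

```bash
python3 arc.py 3.1 3.2 2
```

```text
(array([ 83.3, -41.2]), np.float64(43.0), array([-179.9,    0. , -146.7]), array([ 2.2,  0.1, -0.2]), array([ -2.,  41.,  98.,  -0.,  41., 145.]), 5.95)
r 47.35516744181291 theta est 3.0524608520975214
[656.   5.  41.] [4.1, 0.3, 2.0] [-0.002, 0.001, 0.053]
[655.   4.  41.] [6.2, -0.5, 2.0] [-0.002, 0.001, 0.103]
```

Nudge to the stop in small steps, watching force.

step_arm([
  [0,2.5,0,1,0,0,0.03],
  [0,4.5,0,1,0,0,0.05],
  [0,5.5,0,1,0,0,0.06],
  [0,5.5,0,1,0,0,0.06],
])

```text
time_s: 6.45
tcp_pos: [655.4, 4.3, 42.4]
ee_rot: [-179.9, 0.1, -150.1]
contact_force: [3.5, -1.0, 3.6]
width: -0.4
```

step_arm([
  [0,1.5,0,0,0,0,0],
  [0,3,0,0,0,0,0],
  [0,3,0,0,0,0,0],
])

```text
time_s: 6.82
tcp_pos: [652.9, 2.7, 42.5]
ee_rot: [-179.8, 0.1, -150.1]
contact_force: [4.3, -1.2, 3.6]
width: 0.3
```

```bash
python3 arc.py 3.1 3.2 2
```

```text
(array([ 75. , -41.8]), np.float64(42.5), array([-1.798e+02,  1.000e-01, -1.501e+02]), array([ 4.3, -1.2,  3.6]), array([ -2.,  40.,  99.,  -0.,  40., 148.]), 6.825)
r 44.461049353054506 theta est 3.2507295203734645
[656.   5.  41.] [-4.1, 0.7, 1.5] [-0.003, 0.002, -0.007]
[655.   4.  41.] [-2.0, -0.2, 1.5] [-0.003, 0.002, 0.043]
```

step_arm([
  [0,1.5,0,0,0,0,0],
  [0,3,0,0,0,0,0],
  [0,3,0,0,0,0,0],
])

```text
time_s: 7.2
tcp_pos: [652.3, 2.1, 42.8]
ee_rot: [-179.8, 0.3, -150.1]
contact_force: [13.9, 8.7, -3.8]
width: -0.1
```

```bash
python3 arc.py 3.1 3.2 2;python3 - <<'E'
from rig import *
import cv2,numpy as np
p,d=read_camera("wrist");q,d=read_camera("top")
cv2.imwrite("pics/w3.png",np.hstack([cv2.resize(p,(400,300)),cv2.resize(q[110:260,130:280],(300,300))])[:,:,::-1])
E
```

```text
(array([ 74.2, -42.1]), np.float64(42.8), array([-179.8,    0.3, -150.1]), array([13.9,  8.7, -3.8]), array([ -2.,  40.,  99.,  -0.,  40., 148.]), 7.2)
r 44.4241311490192 theta est 3.269492344388631
[656.   5.  41.] [-4.9, 1.0, 1.8] [-0.004, 0.006, -0.007]
[655.   4.  41.] [-2.8, 0.1, 1.8] [-0.004, 0.006, 0.043]
```

View pics/w3.png

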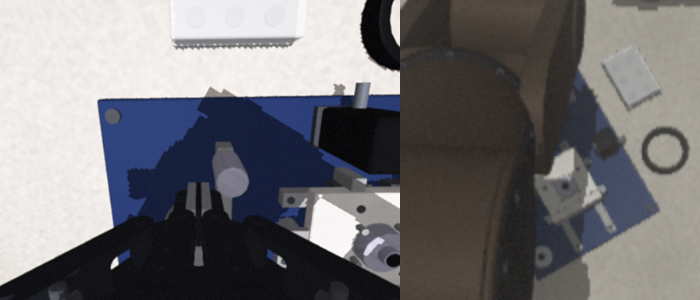

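The force rose to 16 N without further motion, and the wrist view shows the lever bar at the stop side, so the cam is at its stop. Back off and lift.

step_arm([
  [0,-8,0,0,0,0,0],
  [0,-14,0,0,0,0,0],
  [0,-14,0,-40,0,0,0],
  [0,-14,0,-80,0,0,0],
  [0,-14,0,-110,0,0,0],
  [0,-14,0,-110,0,0,0],
])

```text
time_s: 8.05
tcp_pos: [664.7, 9.1, 155.1]
ee_rot: [-179.7, 0.5, -150.1]
contact_force: [0.1, -0.0, -0.8]
width: 0.3
```

```bash
python3 -c "
from h import *;from rig import *
s=sense();print(gpos(s));rows(s,[(-128,0,150,-149.3),(-128,0,50,-149.3)])"
```

```text
(array([ 88.5, -42.4]), np.float64(155.1), array([-179.7,    0.5, -150.1]), array([ 0.1, -0. , -0.8]), array([ -2.,  33.,  94.,  -0.,  53., 148.]), 8.05)
[457. -65. 150.] [217.1, 39.1, 3.1] [-0.005, 0.008, -0.015]
[457. -65.  50.] [217.9, 39.6, 103.1] [-0.005, 0.008, -0.015]
```

step_arm([
  [0,50,9,0,0,0,0],
  [0,105,19,0,0,0,0],
  [0,160,29,2,-0.005,0.008,-0.015],
  [0,217,39,3,-0.005,0.008,-0.015],
  [0,217,39,3,-0.005,0.008,-0.015],
  [0,217,39,3,-0.005,0.008,-0.015],
])

```text
time_s: 8.8
tcp_pos: [457.2, -65.2, 149.9]
ee_rot: [-180.0, -0.0, -149.3]
contact_force: [0.6, 0.6, 0.4]
width: -0.0
```

```bash
python3 - <<'E'
from h import *;from rig import *
s=sense();print(gpos(s));rows(s,[(-125,0,50,-149.3),(-110,0,50,-149.3)])
p,d=read_camera("top");w,d=read_camera("wrist")
cv2.imwrite("pics/t4.png",np.hstack([cv2.resize(w,(400,300)),cv2.resize(p[130:250,140:260],(400,400))[:300]])[:,:,::-1])
E
```

```text
(array([-127.8,   -0.2]), np.float64(149.9), array([-180. ,   -0. , -149.3]), array([0.6, 0.6, 0.4]), array([-12.,  19., 120.,  -0.,  40., 137.]), 8.8)
[460. -64.  50.] [-2.9, 0.2, 99.9] [-0.0, -0.0, -0.0]
[472. -56.  50.] [-17.9, 0.2, 99.8] [-0.0, -0.0, -0.0]
```

View pics/t4.png

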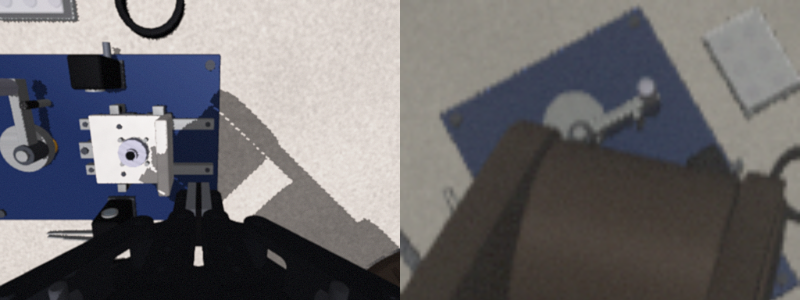

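The wrist view (left half) shows the lever at the pin along −y and the disc swung away from the carriage. The rear plate's edge at (165,155) is ahead of the fingers. Descend, then approach slowly.

step_arm([
  [0,0,0,40,0,0,0],
  [0,0,0,75,0,0,0],
  [0,-1,0,95,0,0,0],
  [0,-5,0,98,0,0,0],
  [0,-10,0,98,0,0,0],
  [0,-14,0,98,0,0,0],
  [0,-18,0,98,0,0,0],
  [0,-21,0,98,0,0,0],
  [0,-24,0,98,0,0,0],
  [0,-26,0,98,0,0,0],
])

```text
time_s: 10.15
tcp_pos: [480.5, -51.7, 52.0]
ee_rot: [-180.0, -0.0, -149.3]
contact_force: [-1.3, -1.2, 1.6]
width: 0.2
```

```bash
python3 -c "
from h import *;from rig import *
s=sense();print(gpos(s))"
```

```text
(array([-100.9,   -0.4]), np.float64(52.0), array([-180. ,   -0. , -149.3]), array([-1.3, -1.2,  1.6]), array([-10.,  30., 122.,  -0.,  28., 140.]), 10.15)
```

step_arm([
  [0,-2,0,0,0,0,0],
  [0,-4.5,0,0,0,0,0],
  [0,-7,0,0,0,0,0],
  [0,-9.5,0,0,0,0,0],
  [0,-12,0,0,0,0,0],
  [0,-14.5,0,0,0,0,0],
  [0,-17,0,0,0,0,0],
  [0,-19.5,0,0,0,0,0],
  [0,-22,0,0,0,0,0],
  [0,-24,0,0,0,0,0],
  [0,-26,0,0,0,0,0],
  [0,-27,0,0,0,0,0],
])

```text
time_s: 11.65
tcp_pos: [503.3, -38.0, 51.9]
ee_rot: [-180.0, -0.1, -149.2]
contact_force: [-5.9, -10.1, 5.5]
width: 0.2
```

step_arm([
  [0,-1.5,0,0,0,0,0],
  [0,-3,0,0,0,0,0],
  [0,-3,0,0,0,0,0],
])

```text
time_s: 12.02
tcp_pos: [503.4, -37.6, 51.9]
ee_rot: [179.9, -0.3, -149.2]
contact_force: [-15.8, -24.6, 14.4]
width: -0.5
```

```bash
python3 -c "
from h import *;from rig import *
s=sense();print(gpos(s))"
```

```text
(array([-74. ,  -0.1]), np.float64(51.9), array([ 179.9,   -0.3, -149.2]), array([-15.8, -24.6,  14.4]), array([ -8.,  32., 119.,  -0.,  30., 142.]), 12.025)
```

Blocked at gauge x = −74 with side and upward force components. Backing off to look.

step_arm([
  [0,5,0,0,0,0,0],
  [0,15,0,0,0,0,0],
  [0,22,0,0,0,0,0],
  [0,22,0,-40,0,0,0],
  [0,22,0,-90,0,0,0],
  [0,40,0,-100,0,0,0],
  [0,40,0,-100,0,0,0],
])

```text
time_s: 12.9
tcp_pos: [468.6, -58.3, 152.4]
ee_rot: [180.0, -0.3, -149.3]
contact_force: [-0.2, -0.3, -0.4]
width: -0.1
```

```bash
python3 - <<'E'
from h import *;from rig import *
s=sense();print(gpos(s))
c=camera_info("wrist");w,d=read_camera("wrist")
q=w[:,:,::-1].copy()
def pt(x,y,z,col):
    g=O+G@[x,y];uv=proj(c,[g[0],g[1],z]);cv2.circle(q,tuple(int(v) for v in uv.round()),4,col,1)
for dx,col in((0,(0,0,255)),(36,(0,255,0))):
    pt(-95+dx,40,70,col);pt(-95+dx,-40,70,col);pt(-53+dx,0,54,col)
pt(51,-52,52,(255,0,255))
cv2.imwrite("pics/w5.png",cv2.resize(q,None,fx=1.5,fy=1.5))
E
```

```text
(array([-1.146e+02, -1.000e-01]), np.float64(152.4), array([ 180. ,   -0.3, -149.3]), array([-0.2, -0.3, -0.4]), array([-11.,  20., 119.,  -0.,  42., 139.]), 12.9)
```

View pics/w5.png

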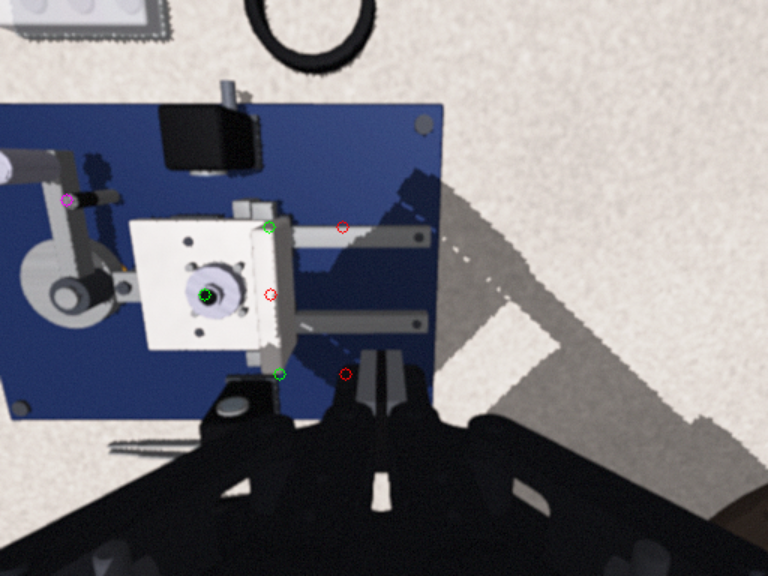

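The markers sit about 3 mm forward, consistently with the pin and heads measured earlier (−3 to −4 mm in x). I'll correct that bias and check the lugs up close.

```bash
python3 - <<'E'
from h import *;from rig import *
c=camera_info("wrist");w,d=read_camera("wrist")
q=cv2.resize(w[:,:,::-1][120:270,60:220],None,fx=5,fy=5,interpolation=cv2.INTER_CUBIC)[:, :800][:600+150]
q=cv2.resize(q,None,fx=.8,fy=.8)
O2=O-G@[3,0]
def pt(x,y,z,col):
    g=O2+G@[x,y];uv=(proj(c,[g[0],g[1],z])-[60,120])*4;cv2.circle(q,tuple(int(v) for v in uv.round()),4,col,1)
for dx,col in((33.5,(0,0,255)),(36,(0,255,0))):
    pt(-95+dx,40,70,col);pt(-95+dx,-40,70,col);pt(-53+dx,0,54,col)
for y in(46,-46):
  for sx in(-5,5): pt(-34+sx,y,36,(255,0,255))
pt(60,0,57,(255,255,0))
cv2.imwrite("pics/w6.png",q)
E
```

```text
(no output)
```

View pics/w6.png

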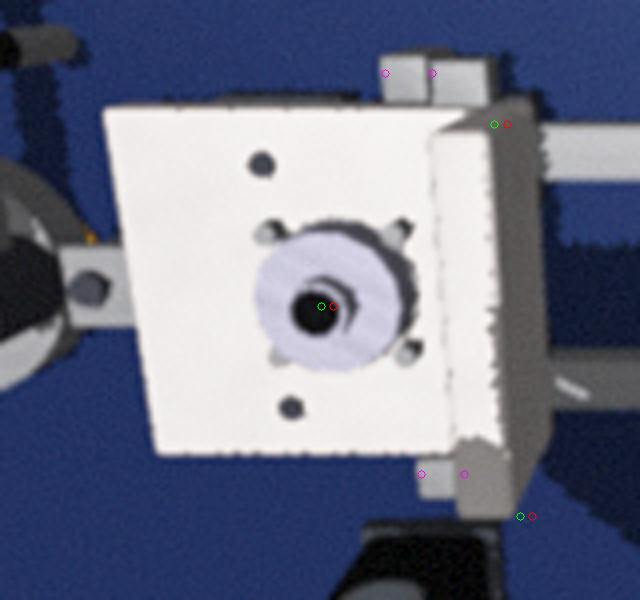

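The lug meets the end stop at (430,78) with no gap. The rear-plate corners and holder hole match the 36 mm (green) markers, and the holder sits between its four pins. The arm is clear, so I'm handing in.

```bash
python3 -c "
from rig import *
print(sense()['contact_force'],sense()['time_s'],finish_job())"
```

```text
the job is handed in; nothing more can be done
[0.24837558 0.54911353 0.21831039] 13.0 None
```

I turned the cam lever clockwise with the closed fingertips until it stopped at the pin. Then I pushed the carriage by its rear plate onto its end stops, backed off, lifted clear and handed in at 13.0 s. No verdict was reported.

- **Cam:** at the pin, the push force rose to about 16 N with hardly any further motion. A later picture shows the lever lying against the pin, along −y.
- **Carriage:** the last close-up shows the lug touching the end stop with no gap. The rear plate and the specimen holder match the 36 mm home position to about 1 mm, once the 3 mm offset below is taken out. The holder sits between its four pins.
- **Force:** readings peaked at about 33 N at the carriage's stops. That push also had unexplained sideways and upward parts of 13–14 N, which made me back off and look. After the retreat the reading was under 1 N.
- **Disagreement:** the gauge position I first measured was about 3 mm too far forward. Before I corrected for that, the check made the carriage look 2–3 mm short of home.
- **Other things on the bench:** I kept clear of them but did not measure them again at the end.

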